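# Jack up a tempering machine for wiping underneath

### The job

I want to wipe under the chocolate tempering machine. Press its mushroom stop button fully down first, then stand the lever jack on the table with its cupped saddle under the round boss of the marked lift tab, and pump the jack's handle all the way down so that this side of the machine rises on the saddle. Finish while holding the handle down with the fingers, because the machine sinks back as soon as the handle is let go; do not lift or shove the machine by hand, and leave the other things where they stand.

Things in the scene. Friction and masses are not known exactly. Their poses are not given: they have to be found in the camera images.
- machine: Loose 5 to 7 kg tempering machine, steel case 280 x 270 mm (x, y), 30 to 131 mm above its origin, on four 30 mm rubber feet; bowl on top to 200 mm. Origin: table level, under the centre. Its +x points to its back, away from the control panel; the lift tab is in the middle of its -y side; stop button on the deck at x -108, y -100 mm. z = 0 when it stands.
- stop_button (a joint): Travel of the black mushroom stop button, 0 = out, 0.008 m = fully down; it moves straight down in the machine, needs about 5 N and stays where it is pushed (latching).
- stop_top (a point): Top centre of the black mushroom head (40 mm wide), about 166 mm above the table when out; clear from above; the bowl's rim is 75 mm away.
- lift_pad (a point): Lower end of the steel boss (18 mm wide, 10 mm long) under the lift tab: 160 mm from the machine's centre along its -y, 25 mm out from the case, 60 mm above the table. The tab is a 60 x 48 mm dark plate at 70 to 75 mm, with a triangle on the case above it. The space under the tab is open.
- jack_body (a point): Centre of the loose lever jack's housing (grey, 38 mm wide in its y, 78 mm long in x from -31 to +47 mm, top at 60 mm), 42 mm above its underside: grasp it here from above, across y. Its +x points to the saddle, its handle rises to -x. Base plate 240 x 76 x 6 mm, x -130 to +110 mm. Jack 0.97 kg in all.
- saddle (a point): Floor centre of the jack's saddle, a round cup 49 mm outside, 41 mm inside, rim 4 mm higher: 75 mm ahead of jack_body in the jack's +x, floor 49 mm and rim 53 mm above the table while the handle is up. It rises straight up, 38 mm per rad of handle.
- handle_grip (a point): Centre of the jack handle's round rubber grip (26 mm thick, 78 mm long), 172 mm from the handle's hinge. Hinge line: along the jack's y, 50 mm behind jack_body (its -x), 46 mm above the table. The grip swings in the jack's upright x-z plane, back and down.
- jack_handle (a joint): Jack handle angle: 0 = up (its rest, sprung up; the bar rises 0.93 rad above level to the jack's -x), 0.85 rad = fully down (0.08 rad above level). About 4 N at the grip while empty, 7 to 14 N under the machine's load.
- prep_bowl: Bystander: small loose steel bowl, 110 mm wide, 42 mm high; origin at its underside. To be left alone.
- ring_mould: Bystander: loose steel ring mould, 69 mm wide, 45 mm high; origin at its underside. To be left alone.
- squeeze_bottle: Bystander: loose squeeze bottle, 58 mm wide, 208 mm high; origin at its underside. To be left alone.
- jack: The whole lever jack; origin at its underside, 42 mm below jack_body, same axes; z = 0 when it stands on the table.
- far_feet (a point): Point at table level midway between the two feet of the machine's far side (+y side, away from the lift tab); these two feet stay on the table.

How it is judged (in metres and radians):
On the way, in this order (a step that is already met when the one before it is completed fails the run):
1. the stop button is pressed fully down (value of joint stop_button above 0.0065 m), for 0.2 s.
2. the jack stands flat on the table, handle up, with its saddle under the boss of the lift tab (horizontal distance between saddle and lift_pad below 0.01 m and height (world z) of jack_body below 0.046 m and angle between jack_body's own z axis and vertical below 0.04 rad and value of joint jack_handle below 0.15 rad and height (world z) of lift_pad below 0.064 m), for 0.3 s.
At the end, for the whole second after the job is handed in: Stop button down (over 6.5 of 8 mm); jack flat on the table, saddle under the boss (within 14 mm), carrying the machine (over 8 N); handle fully down (over 0.76 rad) and held by the fingers (over 2 N); boss risen from 60 to over 73 mm; far feet on the table; machine still, not touched by the robot (value of joint stop_button above 0.0065 m and value of joint jack_handle above 0.76 rad and height (world z) of lift_pad above 0.073 m and contact force between jack and machine above 8 N and contact force between jack and the fingers above 2 N and contact force between each of the arm, the fingers and machine below 0.5 N and horizontal distance between saddle and lift_pad below 0.014 m and height (world z) of jack_body below 0.047 m and angle between jack_body's own z axis and vertical below 0.05 rad and height (world z) of far_feet below 0.006 m and linear speed of machine below 0.01 m/s); the arm keeps its last pose, push and grip.
It fails at once if the machine is lifted by anything but the jack (height (world z) of lift_pad above 0.07 m and contact force between jack and machine below 0.5 N).
It fails at once if the machine is lifted while its stop button is not pressed down (height (world z) of lift_pad above 0.066 m and value of joint stop_button below 0.006 m).
It fails at once if the machine is shoved more than 30 mm or tipped beyond what the jack does (distance of far_feet from where it was at the start of the episode above 0.03 m or angle between machine's own z axis and vertical above 0.16 rad).
It fails at once if a bystander (bowl, ring mould or squeeze bottle) is moved more than 30 mm (distance of any of prep_bowl, ring_mould, squeeze_bottle from where it was at the start of the episode above 0.03 m).
It also fails if it takes over 70 s, if anything falls off the work surface, if the arm or the gripper's body presses on something with over 40 N, if the wrist force passes 120 N, or if a joint passes its speed limit or range.

### The arm

A 6-joint arm with a two-finger parallel gripper is mounted at the origin on a cart in front of the work surface, level with it; the furniture and walls round the work are solid. World frame = base frame: x ahead of the robot, y to its left, z up, the work surface at z = 0. Lengths are in mm, angles in rad, forces in N, time in s.
With the tool pointing down it reaches from about 425 to 925 mm from the base axis. Payload 12.5 kg.
Tool frame: the origin (TCP) lies midway between the tips of the shut fingers; the grasp point (between the pads) lies 19 mm behind it; z points along the fingers, y is the direction in which the jaws open and shut (so a half turn about z gives the same grasp; the last joint's range is limited). The gripper opens to 85 mm and grips with 20 to 120 N. Pads are 22 mm wide; open, the fingers measure 114 mm over their backs; the gripper's body (76 mm by 85 mm) begins 54 mm behind the grasp point. The pads swing forward as they close: fully open they stand 13 mm farther back than shut.
Start: joints at [1.041, 0.491, 1.559, -0, 1.092, -0.106], TCP at [257.002, 569.732, 231.327] pointing down, gripper open.
Joint ranges: [-3.1, 3.1], [-0.84, 2.19], [0.05, 2.79], [-1.13, 4.28], [0.06, 2.93], [-2.69, 2.69]. Speed limits (rad/s): [2.22, 2.22, 2.79, 3.14, 3.14, 3.14].

### API

Orientations are given as a unit quaternion [x, y, z, w].
In Python, from cell import sensors, optics, hand_in, trace, pinpoint gives the robot as it stands. The module is installed in compiled form; this text tells all that it offers.
- The arm moves only by the tool step_arm, never from a script. Its argument "increments" is text: rows parted by semicolons, each of 4 numbers parted by spaces: the shift along the tool's x, y, z in m, then the turn about the tool's z in degrees. A call has exactly 5 rows; each row shifts and turns the commanded pose from where the row before left it, along the tool's axes as they then stand; what a row does not reach is not made up. A row lasts 1/12 s, in which the tool goes at most 41.7 mm and 7.16 degrees, less where a joint would pass 70% of its speed; a pose out of reach is approached as far as the arm can. A call with a gripper value outside its range is refused whole. "claw" is the opening, from 0 (shut) to 1 (fully open), set as the call begins (left out, the last holds). The fingers move at their own pace and stop on an object; "squeeze" is the grip in N (left out, the last holds). Time passes only in rows, so rows that do not move let the fingers close, or fill a call up. It gives the time, the measured TCP pose, the force and the opening at its end, in the units of the state.
- sensors.get_obs(): the state, without advancing time (a new reading comes with each control period).
- optics.snapshot(name): name is "scene" or "top"; returns the picture (420x560x3 uint8, red, green, blue); there is no depth.
- optics.camera_params(name): a dict with "K" (3x3 intrinsics, pixels), "extrinsics" (4x4, takes a point from camera to world coordinates). Camera axes: x right, y down, z forward; pixel columns grow to the right and rows downward; lengths in mm; the calibration is good to about 2 mm. A picture is of the moment at which its call begins. camera_params takes no time and is no camera call.
- hand_in(): hands the job in, once; it reports no verdict.
Trained networks look in the newest picture that a camera, given by its name, has taken for a name from the list of things; names that differ only in an ending like _2 or _b are one class to them, and where a whole thing is asked for, a point or a joint stands for the part that bears it (a point fixed in the world has none). Each returns a list of dicts, best first, with "confidence" (0 to 1); they miss things now and then, are a little off and sometimes report something else, mostly with a low value. They report only what shows in the picture. A call takes as long as a camera call.
- trace(target, camera): "mask" (420x560 bool, what is visible of it).
- pinpoint(target, camera): "position" ([x, y, z] in mm, in world coordinates, good to about 4 mm: a listed point, or the origin of a listed thing).
The state is a dict: "time_s": time; "qpos": joint angles; "qd": joint speeds; "joint_efforts": joint torques, N m; "tool_pos": TCP position; "tool_rot": TCP orientation; "contact_force": force on the tool from outside, world axes, zero at the start; "torque": the same for the moment, N m; "gripper_width": finger opening in mm.
Only numpy, scipy, OpenCV 4.12 (cv2) and the standard library are available. Lean on these libraries where they do the work, as an engineer would, in place of code of your own. Each camera call takes 0.05 s, during which the arm holds its last target. There are 200 camera calls.

## Working session

There is one attempt and no reset: what is moved stays moved. The work goes in short steps, Python scripts to look and compute and a tool call to move; the robot and the scene stay as the last step left them, time stands still between calls to the robot, and variables do not carry over. Pictures are saved under pics/ and viewed, about 8 in all and at most 12, crops included, and the job is handed in when it is done.

Besides the shell and the picture viewer there is one more tool, called after ">>>" as name(argument=value, ...), one argument or row to a line, values as JSON. step_arm: Moves the arm, as the interface text tells. Its arguments: {"type":"object","properties":{"increments":{"type":"string"},"claw":{"type":"number"},"squeeze":{"type":"number"}},"required":["increments"]}

```bash
mkdir -p pics
python3 - <<'E'
from cell import sensors,optics,pinpoint
import cv2,numpy as np
o=sensors.get_obs();print({k:np.round(v,3) for k,v in o.items()})
ims=[]
for c in("scene","top"):
    im=optics.snapshot(c);cv2.imwrite(f"pics/{c}0.png",im[:,:,::-1])
    p=optics.camera_params(c);print(c,np.round(p["K"],1).tolist(),np.round(p["extrinsics"],3).tolist())
    for t in["machine","stop_top","lift_pad","jack_body","saddle","handle_grip","jack","prep_bowl","ring_mould","squeeze_bottle","far_feet"]:
        print(t,[(np.round(d["position"]).tolist(),round(d["confidence"],2)) for d in pinpoint(t,c)][:2])
E
```

```text
{'time_s': np.float64(0.0), 'qpos': array([ 1.041,  0.492,  1.559, -0.   ,  1.092, -0.106]), 'qd': array([-0.001, -0.   ,  0.001, -0.   , -0.   , -0.   ]), 'joint_efforts': array([-2.0000e-03, -6.1845e+01, -2.6159e+01, -0.0000e+00,  4.0000e-03,
        0.0000e+00]), 'tool_pos': array([256.854, 569.524, 230.729]), 'tool_rot': array([ 0.21 ,  0.978, -0.001, -0.   ]), 'contact_force': array([ 0.169, -0.028,  0.155]), 'torque': array([-0.045,  0.005,  0.053]), 'gripper_width': np.float64(85.429)}
scene [[511.2, 0.0, 277.3], [0.0, 511.2, 198.5], [0.0, 0.0, 1.0]] [[0.754, -0.403, 0.519, -247.788], [-0.657, -0.462, 0.595, -1003.301], [0.0, -0.79, -0.613, 1113.39], [0.0, 0.0, 0.0, 1.0]]
machine [([573.0, 200.0, 0.0], 0.62)]
stop_top [([468.0, 98.0, 163.0], 0.62)]
lift_pad [([582.0, 39.0, 60.0], 0.61), ([512.0, -215.0, 0.0], 0.5)]
jack_body [([520.0, -213.0, 45.0], 0.59)]
saddle [([538.0, -140.0, 49.0], 0.52)]
handle_grip [([473.0, -356.0, 185.0], 0.8), ([370.0, 65.0, 3.0], 0.48)]
jack [([516.0, -215.0, 0.0], 0.92)]
prep_bowl [([370.0, 66.0, -1.0], 0.81)]
ring_mould [([777.0, -189.0, 2.0], 0.86)]
squeeze_bottle [([761.0, -46.0, -2.0], 0.67)]
far_feet []
top [[432.4, 0.0, 275.5], [0.0, 432.4, 215.4], [0.0, 0.0, 1.0]] [[-0.02, -0.989, 0.146, 390.368], [-1.0, 0.022, 0.006, -38.722], [-0.009, -0.146, -0.989, 1368.614], [0.0, 0.0, 0.0, 1.0]]
machine [([577.0, 201.0, -1.0], 0.63)]
stop_top [([469.0, 93.0, 166.0], 0.44)]
lift_pad [([580.0, 38.0, 57.0], 0.89)]
jack_body [([516.0, -212.0, 41.0], 0.97), ([576.0, 200.0, -1.0], 0.47)]
saddle [([542.0, -140.0, 50.0], 0.48)]
handle_grip [([474.0, -361.0, 187.0], 0.72)]
jack [([523.0, -212.0, 4.0], 0.76)]
prep_bowl [([375.0, 58.0, 0.0], 0.86)]
ring_mould []
squeeze_bottle [([762.0, -49.0, 0.0], 0.65)]
far_feet []
```

View pics/scene0.png

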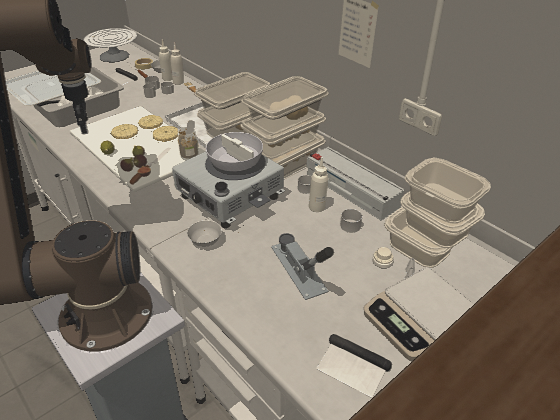

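View pics/top0.png

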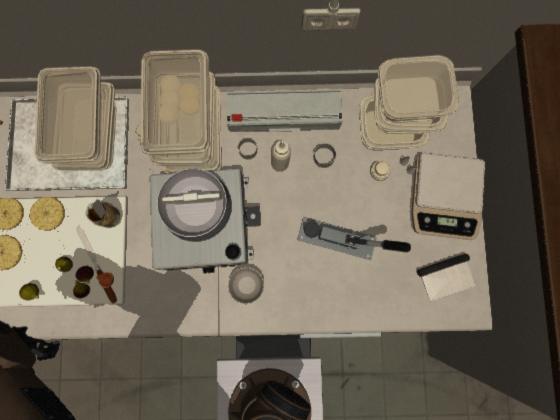

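Both views agree: the machine's centre is near (575,200), with yaw about 2°. The button is near (470,96), the pad near (581,38), and the jack body near (518,-212) with its heading about 71°. The space between the jack and the tab is clear. I'll go above the button first.

>>> step_arm(
  increments="-0.026 -0.023 0 0;-0.026 -0.023 0 0;-0.026 -0.023 0 0;-0.026 -0.023 0 0;-0.026 -0.023 0 0",
  claw=0,
)

```text
time_s: 1.62
tool_pos: [328.5, 410.0, 231.4]
tool_rot: [0.21, 0.978, 0.0, 0.0]
contact_force: [0.4, 0.2, 0.1]
gripper_width: 25.4
```

>>> step_arm(
  increments="-0.026 -0.023 0 0;-0.026 -0.023 0 0;-0.026 -0.023 0 0;-0.026 -0.023 0 0;-0.026 -0.023 0 0",
)

```text
time_s: 2.03
tool_pos: [399.8, 251.6, 231.5]
tool_rot: [0.21, 0.978, 0.0, 0.0]
contact_force: [1.5, 0.6, 0.7]
gripper_width: 0.3
```

>>> step_arm(
  increments="-0.026 -0.023 0 0;-0.026 -0.023 0 0;-0.026 -0.023 0 0;-0.026 -0.023 0 0;-0.026 -0.023 0 0",
)

```text
time_s: 2.45
tool_pos: [471.1, 93.2, 231.6]
tool_rot: [0.21, 0.978, 0.0, 0.0]
contact_force: [0.8, 1.2, -0.3]
gripper_width: 0.1
```

```bash
cat > h.py <<'E'
import numpy as np
from scipy.spatial.transform import Rotation as R
from cell import sensors,optics,pinpoint,trace
def state():
    o=sensors.get_obs(); M=R.from_quat(o["tool_rot"]).as_matrix()
    return o,np.array(o["tool_pos"]),M
def plan(target,yang=None,n=5):
    """total tool-axis shift (m) for a world target (mm); with a turn: per-row shifts"""
    o,p,M=state(); a=np.degrees(np.arctan2(M[1,1],M[0,1]))
    d=np.array(target)-p
    if yang is None: t=0
    else: t=(a-yang+90)%180-90
    print("t",round(float(o["time_s"]),2),"p",p.round(1),"yang",a.round(1),"turn",round(t,1),"F",np.round(o["contact_force"],1),"w",round(float(o["gripper_width"]),1),"tilt",np.round(M[:,2],3))
    for i in range(n if yang is not None else 1):
        Mi=M@R.from_euler('z',t*i/n,degrees=True).as_matrix()
        print(np.round(Mi.T@d/(1000*(n if yang is not None else 1)),4),round(t/n,2))
E
python3 -c "
from h import *
plan([470,96,175])"
```

```text
t 2.45 p [471.1  93.2 231.6] yang 65.7 turn 0 F [ 0.8  1.2 -0.3] w 0.1 tilt [ 0.001  0.    -1.   ]
[0.0022 0.0021 0.0566] 0.0
```

>>> step_arm(
  increments="0.002 0.002 0.02 0;0 0 0.02 0;0 0 0.012 0;0 0 0.004 0;0 0 0.004 0",
)

```text
time_s: 2.87
tool_pos: [469.7, 97.5, 171.1]
tool_rot: [0.21, 0.978, -0.0, -0.0]
contact_force: [0.2, -0.4, -0.1]
gripper_width: -0.1
```

>>> step_arm(
  increments="0 0 0.003 0;0 0 0.003 0;0 0 0.002 0;0 0 0.001 0;0 0 0 0",
)

```text
time_s: 3.28
tool_pos: [469.9, 97.7, 162.6]
tool_rot: [0.21, 0.978, 0.0, 0.0]
contact_force: [-0.0, 0.3, 2.8]
gripper_width: -0.2
```

>>> step_arm(
  increments="0 0 0.002 0;0 0 0.002 0;0 0 0.001 0;0 0 0.001 0;0 0 0 0",
)

```text
time_s: 3.7
tool_pos: [470.0, 97.6, 157.3]
tool_rot: [0.21, 0.978, 0.0, 0.001]
contact_force: [-3.1, 0.3, 17.6]
gripper_width: -0.2
```

>>> step_arm(
  increments="0 0 0.001 0;0 0 0.001 0;0 0 0 0;0 0 0 0;0 0 0 0",
)

```text
time_s: 4.12
tool_pos: [470.2, 97.6, 156.9]
tool_rot: [0.21, 0.978, 0.0, 0.002]
contact_force: [-9.9, -0.5, 42.4]
gripper_width: -0.0
```

Bottomed out: 42 N, with the tool at 157. I'll retreat up and re-measure the jack.

>>> step_arm(
  increments="0 0 -0.01 0;0 0 -0.02 0;0 0 -0.025 0;0 0 -0.03 0;0 0 0 0",
  claw=1,
)

```text
time_s: 4.53
tool_pos: [471.0, 97.6, 243.4]
tool_rot: [0.21, 0.978, 0.001, 0.003]
contact_force: [-0.2, -0.9, 0.1]
gripper_width: 60.3
```

Run:
```python
from h import *
for k in range(3):
  for c in("scene","top"):
    optics.snapshot(c); r=[]
    for t in["jack_body","saddle","handle_grip","lift_pad","stop_top","machine"]:
        l=[d for d in pinpoint(t,c) if d["confidence"]>.4]
        r.append((t,np.round(l[0]["position"],1).tolist()) if l else t)
    print(c,r)
plan([518,-212,210],-19,15)
```

```text
scene [('jack_body', [519.7, -209.9, 44.7]), ('saddle', [536.8, -139.2, 49.8]), ('handle_grip', [470.6, -359.8, 185.5]), ('lift_pad', [579.1, 37.3, 57.6]), ('stop_top', [469.7, 94.3, 155.4]), ('machine', [570.7, 201.9, 2.6])]
top ['jack_body', ('saddle', [541.4, -141.7, 50.6]), ('handle_grip', [475.4, -355.7, 185.9]), ('lift_pad', [576.1, 198.0, -0.2]), ('stop_top', [514.9, -213.4, 40.6]), ('machine', [577.6, 202.6, -2.8])]
scene [('jack_body', [519.5, -213.0, 42.3]), ('saddle', [537.1, -143.5, 48.4]), ('handle_grip', [474.7, -356.7, 182.7]), ('lift_pad', [578.5, 35.9, 59.9]), ('stop_top', [469.5, 93.5, 154.5]), ('machine', [570.3, 197.6, 2.0])]
top [('jack_body', [515.3, -213.0, 40.9]), ('saddle', [541.4, -141.8, 52.0]), ('handle_grip', [473.2, -356.8, 187.0]), ('lift_pad', [579.4, 38.0, 58.4]), 'stop_top', ('machine', [576.2, 198.2, -2.7])]
scene [('jack_body', [517.7, -211.0, 42.1]), ('saddle', [537.9, -140.7, 50.7]), ('handle_grip', [472.5, -356.3, 185.1]), ('lift_pad', [580.4, 37.4, 58.4]), ('stop_top', [467.2, 94.7, 156.2]), ('machine', [571.0, 199.2, 2.0])]
top [('jack_body', [512.4, -212.1, 43.8]), ('saddle', [540.3, -139.4, 49.7]), ('handle_grip', [475.5, -359.9, 183.9]), ('lift_pad', [581.4, 39.0, 56.6]), ('stop_top', [521.8, -213.9, 1.2]), ('machine', [577.8, 198.3, -2.1])]
t 6.63 p [469.6  97.5 239.3] yang 65.7 turn 84.7 F [ 0.5 -0.3 -0. ] w 85.7 tilt [ 0.  0. -1.]
[-0.0114 -0.0175  0.002 ] 5.65
[-0.0131 -0.0163  0.002 ] 5.65
[-0.0146 -0.0149  0.002 ] 5.65
[-0.016  -0.0134  0.002 ] 5.65
[-0.0173 -0.0118  0.002 ] 5.65
[-0.0183 -0.01    0.002 ] 5.65
[-0.0192 -0.0081  0.002 ] 5.65
[-0.0199 -0.0062  0.002 ] 5.65
[-0.0205 -0.0042  0.002 ] 5.65
[-0.0208 -0.0022  0.002 ] 5.65
[-0.0209 -0.0001  0.002 ] 5.65
[-0.0208  0.0019  0.002 ] 5.65
[-0.0205  0.004   0.002 ] 5.65
[-0.02   0.006  0.002] 5.65
[-0.0193  0.0079  0.002 ] 5.65
```

>>> step_arm(
  increments="-0.0114 -0.0175 0.002 5.6;-0.0131 -0.0163 0.002 5.6;-0.0146 -0.0149 0.002 5.6;-0.016 -0.0134 0.002 5.6;-0.0173 -0.0118 0.002 5.6",
)

```text
time_s: 7.05
tool_pos: [485.9, -6.6, 229.2]
tool_rot: [0.443, 0.897, 0.0, 0.0]
contact_force: [-0.6, -0.0, 0.5]
gripper_width: 85.4
```

>>> step_arm(
  increments="-0.0183 -0.01 0.002 5.6;-0.0192 -0.0081 0.002 5.6;-0.0199 -0.0062 0.002 5.6;-0.0205 -0.0042 0.002 5.6;-0.0208 -0.0022 0.002 5.6",
)

```text
time_s: 7.47
tool_pos: [502.7, -109.8, 219.2]
tool_rot: [0.647, 0.763, 0.0, 0.0]
contact_force: [-0.2, 0.6, -0.3]
gripper_width: 85.6
```

>>> step_arm(
  increments="-0.0209 0 0.002 5.6;-0.0208 0.002 0.002 5.6;-0.0205 0.004 0.002 5.6;-0.02 0.006 0.002 5.6;-0.0193 0.008 0.002 4",
)

```text
time_s: 7.88
tool_pos: [520.2, -212.8, 209.1]
tool_rot: [0.804, 0.595, 0.0, -0.0]
contact_force: [-0.4, 0.2, 0.4]
gripper_width: 85.3
```

Run:
```python
from h import *
import cv2
im=optics.snapshot("top");plan([517.5,-213,22],-16.8,1)
a=cv2.resize(im[180:300,270:430],None,fx=5,fy=5)
cv2.imwrite("pics/t1.png",a[:,:,::-1])
```

```text
t 7.93 p [ 520.8 -215.7  208.7] yang -17.3 turn -0.5 F [-1.4 -2.1 -0.4] w 85.7 tilt [ 0.    -0.001 -1.   ]
[ 0.0017 -0.0041  0.1867] -0.47
```

View pics/t1.png

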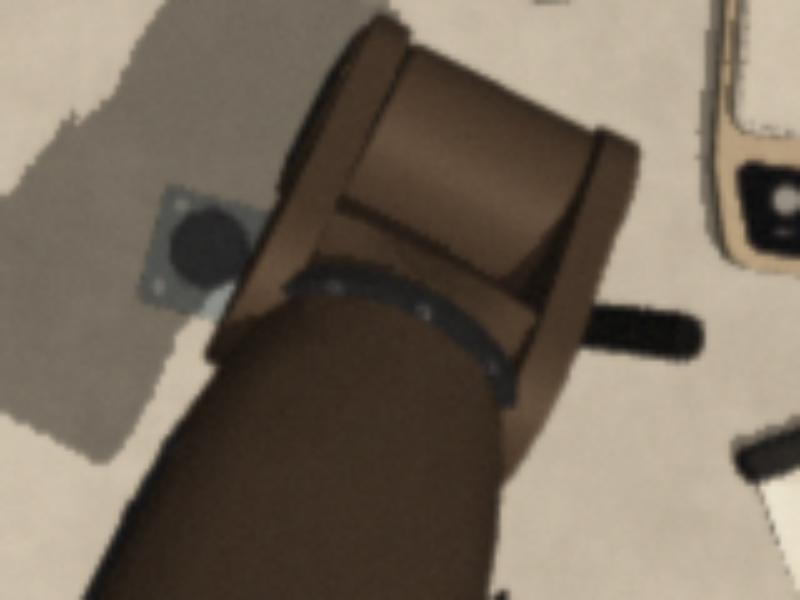

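The arm hides the jack from above; saddle and grip still show on either side, as expected. The geometry leaves clearance to the handle, so I'll descend.

>>> step_arm(
  increments="0.001 -0.003 0.03 -0.5;0 0 0.03 0;0 0 0.03 0;0 0 0.02 0;0 0 0.01 0",
)

```text
time_s: 8.35
tool_pos: [516.6, -209.3, 86.8]
tool_rot: [0.8, 0.601, -0.001, -0.002]
contact_force: [-0.3, 0.4, 0.0]
gripper_width: 85.2
```

Run:
```python
from h import *
import cv2
im=optics.snapshot("scene");plan([517.5,-213,22],-16.8,1)
a=cv2.resize(im[200:310,230:370],None,fx=5,fy=5)
cv2.imwrite("pics/s1.png",a[:,:,::-1])
```

```text
t 8.4 p [ 516.6 -209.3   86.3] yang -16.2 turn 0.6 F [ 0.9 -0.1 -2.1] w 85.6 tilt [-0.004  0.002 -1.   ]
[-0.0034  0.0022  0.0643] 0.63
```

View pics/s1.png

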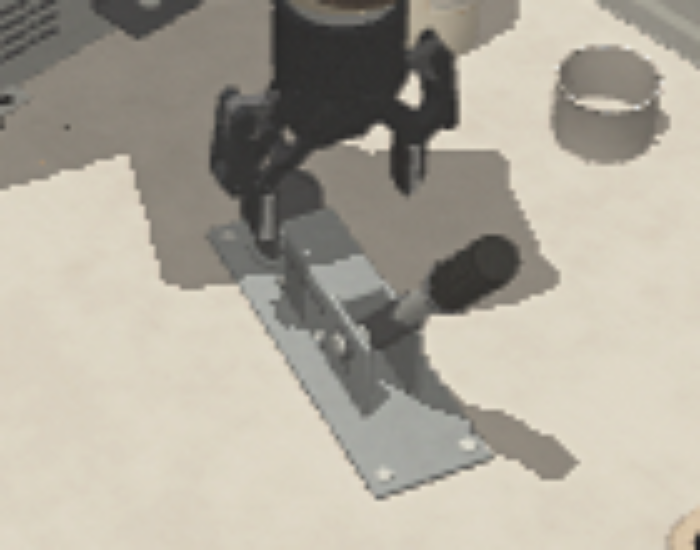

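The fingers straddle the housing: left finger at crop px (268,235), right at (408,180), with the housing between. I'll descend and close.

>>> step_arm(
  increments="-0.003 0.002 0.02 0.6;0 0 0.02 0;0 0 0.014 0;0 0 0.007 0;0 0 0.002 0",
)

```text
time_s: 8.82
tool_pos: [518.8, -213.3, 26.1]
tool_rot: [0.803, 0.596, -0.0, -0.0]
contact_force: [0.8, 0.3, -0.2]
gripper_width: 85.3
```

>>> step_arm(
  increments="0 0 0 0;0 0 0 0;0 0 0 0;0 0 0 0;0 0 0 0",
  claw=0,
  squeeze=80,
)

```text
time_s: 9.23
tool_pos: [518.6, -213.3, 27.4]
tool_rot: [0.803, 0.596, 0.0, 0.0]
contact_force: [-4.9, 1.3, 10.6]
gripper_width: 36.7
```

>>> step_arm(
  increments="0 0 0 0;0 0 0 0;0 0 0 0;0 0 0 0;0 0 0 0",
)

```text
time_s: 9.65
tool_pos: [518.6, -213.3, 27.4]
tool_rot: [0.803, 0.596, 0.0, 0.0]
contact_force: [-2.7, 0.8, 9.2]
gripper_width: 36.6
```

```bash
python3 -c "
from h import *
plan([517.5,-213,22],-16.8,1)"
```

```text
t 9.65 p [ 518.6 -213.3   27.4] yang -16.8 turn 0.0 F [-2.7  0.8  9.2] w 36.6 tilt [ 0.001 -0.    -1.   ]
[-0.     -0.0011  0.0054] 0.02
```

Gripped (36.6 mm). I'll lift slightly and carry it to a place outside the tab.

>>> step_arm(
  increments="0 0 -0.004 0;0 0 -0.004 0;0 0 -0.004 0;0 0 0 0;0 0 0 0",
)

```text
time_s: 10.07
tool_pos: [518.6, -213.3, 38.3]
tool_rot: [0.803, 0.596, 0.0, -0.0]
contact_force: [-0.1, 0.4, -9.2]
gripper_width: 37.0
```

```bash
python3 -c "
from h import *
plan([585,-100,40],2.1,10)"
```

```text
t 10.07 p [ 518.6 -213.3   38.3] yang -16.8 turn -18.9 F [-0.1  0.4 -9.2] w 37.0 tilt [ 0.  0. -1.]
[ 0.0128  0.0031 -0.0002] -1.89
[ 0.0127  0.0035 -0.0002] -1.89
[ 0.0125  0.0039 -0.0002] -1.89
[ 0.0124  0.0043 -0.0002] -1.89
[ 0.0122  0.0047 -0.0002] -1.89
[ 0.0121  0.0051 -0.0002] -1.89
[ 0.0119  0.0055 -0.0002] -1.89
[ 0.0117  0.0059 -0.0002] -1.89
[ 0.0115  0.0063 -0.0002] -1.89
[ 0.0113  0.0067 -0.0002] -1.89
```

>>> step_arm(
  increments="0.0128 0.0031 0 -1.9;0.0127 0.0035 0 -1.9;0.0125 0.0039 0 -1.9;0.0124 0.0043 0 -1.9;0.0122 0.0047 0 -1.9",
)

```text
time_s: 10.48
tool_pos: [552.5, -155.0, 38.2]
tool_rot: [0.749, 0.662, 0.0, -0.0]
contact_force: [0.1, -0.6, -9.8]
gripper_width: 37.0
```

>>> step_arm(
  increments="0.0121 0.0051 0 -1.9;0.0119 0.0055 0 -1.9;0.0117 0.0059 0 -1.9;0.0115 0.0063 0 -1.9;0.0113 0.0067 0 -1.9",
)

```text
time_s: 10.9
tool_pos: [585.4, -98.7, 38.3]
tool_rot: [0.692, 0.722, 0.0, -0.0]
contact_force: [0.1, 0.1, -11.0]
gripper_width: 37.1
```

Run:
```python
from h import *
import cv2
for k in range(3):
  for c in("scene","top"):
    im=optics.snapshot(c); r=[]
    for t in["jack_body","saddle","handle_grip","lift_pad"]:
        l=[d for d in pinpoint(t,c) if d["confidence"]>.4]
        r.append((t,np.round(l[0]["position"],1).tolist()) if l else t)
    print(c,r)
plan([582.8,-40.5,30],2.1,1)
im=optics.snapshot("scene")
a=cv2.resize(im[150:270,210:370],None,fx=5,fy=5)
cv2.imwrite("pics/s2.png",a[:,:,::-1])
```

```text
scene [('jack_body', [585.9, -98.7, 54.3]), ('saddle', [584.4, -24.0, 59.5]), ('handle_grip', [592.9, -249.8, 197.4]), ('lift_pad', [579.7, 37.8, 58.1])]
top ['jack_body', ('saddle', [584.2, -24.4, 62.3]), ('handle_grip', [587.8, -251.1, 196.4]), ('lift_pad', [582.3, 38.7, 58.7])]
scene [('jack_body', [587.2, -100.2, 55.7]), 'saddle', ('handle_grip', [592.1, -250.8, 195.7]), ('lift_pad', [580.8, 37.1, 58.3])]
top ['jack_body', ('saddle', [583.0, -23.1, 59.4]), ('handle_grip', [589.0, -253.2, 197.6]), ('lift_pad', [578.4, 38.0, 59.4])]
scene [('jack_body', [585.1, -99.7, 54.8]), ('saddle', [570.4, 198.1, 3.9]), ('handle_grip', [591.6, -252.3, 195.8]), ('lift_pad', [580.3, 39.1, 59.4])]
top ['jack_body', ('saddle', [582.8, -23.0, 59.7]), ('handle_grip', [590.9, -251.4, 197.9]), ('lift_pad', [581.7, 42.8, 58.9])]
t 12.4 p [584.8 -99.9  38.3] yang 2.2 turn 0.1 F [-0.  -0.2 -9.3] w 36.6 tilt [ 0.  0. -1.]
[0.0595 0.0003 0.0083] 0.12
```

View pics/s2.png

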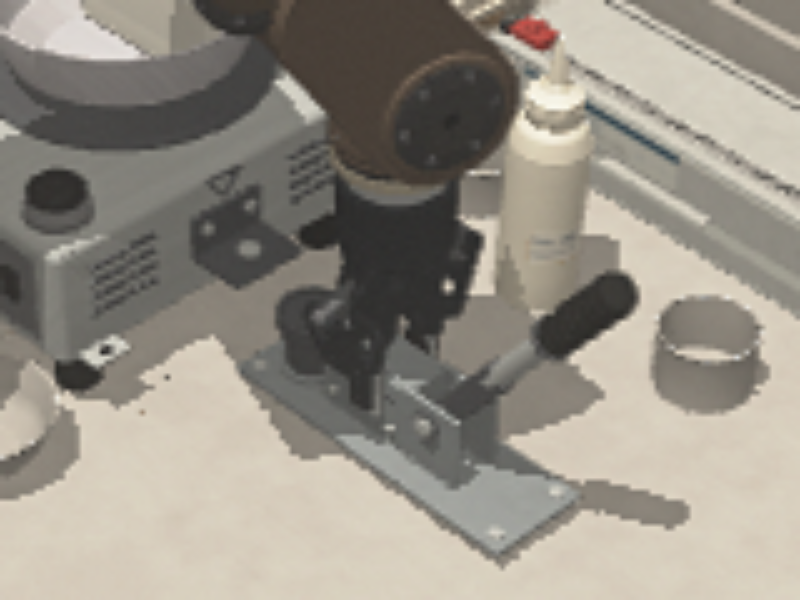

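The jack hangs level, its saddle at crop px (300,320) and the tab at (245,245). Lower to about 3 mm clearance, then advance.

>>> step_arm(
  increments="0 0 0.004 0;0 0 0.004 0;0 0 0 0;0.01 0 0 0;0.01 0 0 0",
)

```text
time_s: 12.87
tool_pos: [583.9, -79.6, 30.1]
tool_rot: [0.694, 0.72, -0.0, -0.0]
contact_force: [-0.1, 1.0, -9.4]
gripper_width: 36.8
```

>>> step_arm(
  increments="0.01 -0.001 0 0;0.01 0 0 0;0.008 0 0 0;0.006 0 0 0;0.005 0 0 0",
)

```text
time_s: 13.28
tool_pos: [581.5, -40.0, 30.4]
tool_rot: [0.693, 0.721, 0.0, 0.0]
contact_force: [0.7, 0.7, -9.5]
gripper_width: 37.6
```

Run:
```python
from h import *
for k in range(3):
  for c in("scene","top"):
    im=optics.snapshot(c); r=[]
    for t in["jack_body","saddle","handle_grip","lift_pad"]:
        l=[d for d in pinpoint(t,c) if d["confidence"]>.4]
        r.append((t,np.round(l[0]["position"],1).tolist()) if l else t)
    print(c,r)
plan([581.6,-40.7,27.4],2.1,1)
```

```text
scene [('jack_body', [582.7, -40.7, 45.9]), ('saddle', [577.0, 32.8, 51.8]), ('handle_grip', [584.9, -190.8, 186.7]), ('lift_pad', [579.4, 36.8, 58.8])]
top ['jack_body', 'saddle', ('handle_grip', [588.4, -194.1, 185.7]), ('lift_pad', [579.4, 41.8, 58.1])]
scene [('jack_body', [579.9, -39.2, 47.1]), 'saddle', ('handle_grip', [587.7, -192.7, 188.2]), ('lift_pad', [579.5, 39.1, 58.2])]
top [('jack_body', [762.4, -49.1, 2.3]), 'saddle', ('handle_grip', [589.1, -194.7, 189.4]), ('lift_pad', [581.3, 40.8, 56.2])]
scene [('jack_body', [580.7, -40.8, 45.4]), ('saddle', [373.7, 63.4, 0.3]), ('handle_grip', [586.5, -189.5, 184.8]), ('lift_pad', [579.2, 35.5, 59.7])]
top ['jack_body', 'saddle', ('handle_grip', [587.6, -193.0, 188.6]), ('lift_pad', [581.4, 39.2, 58.8])]
t 14.78 p [581.5 -41.   30.3] yang 2.2 turn 0.1 F [-1.  -0.6 -9.6] w 36.7 tilt [ 0.  0. -1.]
[0.0003 0.0001 0.0029] 0.12
```

The saddle is about (580,35) and the pad (580,38), so it is in place. I'll lower it and release.

>>> step_arm(
  increments="0 0 0.002 0;0 0 0.0015 0;0 0 0 0;0 0 0 0;0 0 0 0",
)

```text
time_s: 15.2
tool_pos: [581.6, -41.0, 27.4]
tool_rot: [0.693, 0.721, 0.0, 0.0]
contact_force: [-3.9, 1.1, 5.7]
gripper_width: 37.0
```

>>> step_arm(
  increments="0 0 0 0;0 0 0 0;0 0 0 0;0 0 0 0;0 0 0 0",
  claw=1,
)

```text
time_s: 15.62
tool_pos: [581.6, -41.0, 26.8]
tool_rot: [0.693, 0.721, 0.0, 0.0]
contact_force: [-0.1, 0.7, -0.4]
gripper_width: 85.6
```

>>> step_arm(
  increments="0 0 -0.01 0;0 0 -0.02 0;0 0 -0.03 0;0 0 -0.04 0;0 0 -0.04 0",
)

```text
time_s: 16.03
tool_pos: [580.9, -41.0, 168.6]
tool_rot: [0.693, 0.721, -0.0, -0.001]
contact_force: [-0.8, 0.3, 0.5]
gripper_width: 85.4
```

>>> step_arm(
  increments="0 0 -0.04 0;0 0 -0.04 0;0 0 -0.02 0;0 0 0 0;0 0 0 0",
)

```text
time_s: 16.45
tool_pos: [581.4, -41.0, 268.3]
tool_rot: [0.693, 0.721, 0.001, 0.001]
contact_force: [-0.4, -0.7, -1.4]
gripper_width: 85.5
```

Run:
```python
from h import *
import cv2
for k in range(3):
  for c in("scene","top"):
    im=optics.snapshot(c); r=[]
    for t in["jack_body","saddle","handle_grip","lift_pad"]:
        l=[d for d in pinpoint(t,c) if d["confidence"]>.4]
        r.append((t,np.round(l[0]["position"],1).tolist()) if l else t)
    print(c,r)
plan([587,-193,272],2.1,1)
im=optics.snapshot("scene")
a=cv2.resize(im[150:270,210:370],None,fx=5,fy=5)
cv2.imwrite("pics/s3.png",a[:,:,::-1])
```

```text
scene [('jack_body', [584.1, -39.4, 43.4]), ('saddle', [576.8, 34.6, 53.1]), ('handle_grip', [588.7, -190.4, 182.7]), ('lift_pad', [579.2, 37.6, 55.8])]
top ['jack_body', 'saddle', ('handle_grip', [590.9, -192.4, 188.3]), 'lift_pad']
scene [('jack_body', [582.0, -39.6, 45.1]), ('saddle', [577.6, 33.1, 52.2]), ('handle_grip', [587.6, -190.2, 185.1]), ('lift_pad', [579.0, 38.0, 57.7])]
top ['jack_body', 'saddle', ('handle_grip', [588.7, -191.7, 188.6]), 'lift_pad']
scene [('jack_body', [581.6, -39.1, 42.5]), ('saddle', [578.3, 32.7, 49.3]), ('handle_grip', [581.0, -44.6, 1.0]), ('lift_pad', [577.7, 37.7, 55.6])]
top ['jack_body', 'saddle', ('handle_grip', [588.7, -191.5, 188.3]), 'lift_pad']
t 17.95 p [581.5 -41.  266.8] yang 2.2 turn 0.1 F [ 0.7 -0.5  0.7] w 85.1 tilt [ 0.  0. -1.]
[-0.1521 -0.0004 -0.0052] 0.12
```

View pics/s3.png

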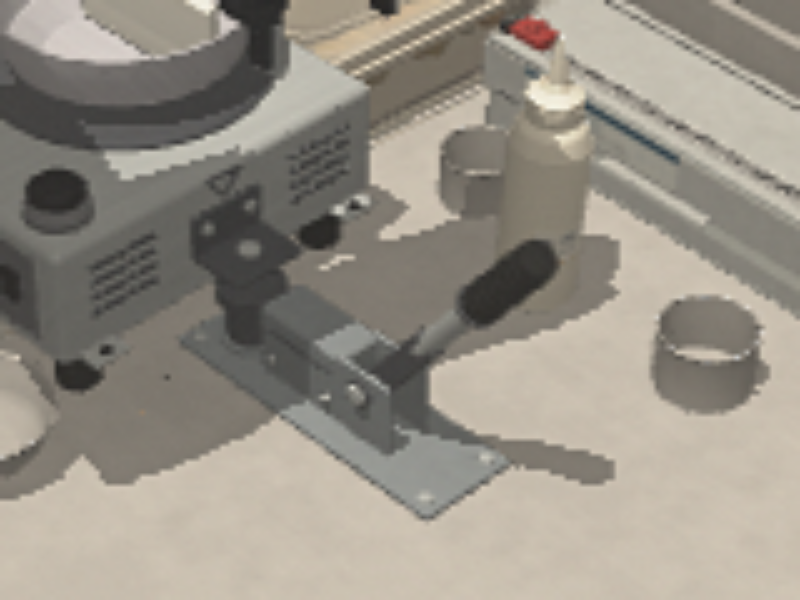

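The jack stands flat with its cup directly under the boss (crop px about (250,285)). I'll move above the grip and grasp it.

>>> step_arm(
  increments="-0.03 0 0 0;-0.034 0.001 0 0;-0.034 0 0 0;-0.034 0 0 0;-0.02 0 0 0",
)

```text
time_s: 18.42
tool_pos: [588.2, -195.9, 266.7]
tool_rot: [0.694, 0.72, -0.0, 0.0]
contact_force: [0.8, 1.2, -0.7]
gripper_width: 85.5
```

>>> step_arm(
  increments="0 0 0.02 0;0 0 0.03 0;0 0 0.03 0;0 0 0.015 0;0 0 0.007 0",
)

```text
time_s: 18.83
tool_pos: [587.5, -192.6, 162.2]
tool_rot: [0.693, 0.721, -0.001, -0.002]
contact_force: [0.8, -0.0, 1.1]
gripper_width: 85.4
```

Run:
```python
from h import *
import cv2
optics.snapshot("scene")
plan([588.2,-192.5,165],2.1,1)
im=optics.snapshot("scene")
a=cv2.resize(im[150:270,210:370],None,fx=5,fy=5)
cv2.imwrite("pics/s4.png",a[:,:,::-1])
th=.93-np.linspace(0,.85,21)
P=172*np.c_[-np.cos(th),-np.sin(th)]
print(np.round(np.diff(P,axis=0),1).tolist())
```

```text
t 18.88 p [ 587.7 -192.6  162.3] yang 2.2 turn 0.1 F [-0.5  0.7 -1. ] w 85.4 tilt [-0.003  0.002 -1.   ]
[ 0.0001  0.0005 -0.0027] 0.11
[[-5.8, 4.5], [-5.6, 4.7], [-5.4, 5.0], [-5.1, 5.2], [-4.9, 5.4], [-4.7, 5.6], [-4.4, 5.8], [-4.2, 6.0], [-3.9, 6.2], [-3.7, 6.3], [-3.4, 6.5], [-3.1, 6.6], [-2.8, 6.7], [-2.5, 6.9], [-2.3, 7.0], [-2.0, 7.0], [-1.7, 7.1], [-1.4, 7.2], [-1.0, 7.2], [-0.7, 7.3]]
```

View pics/s4.png

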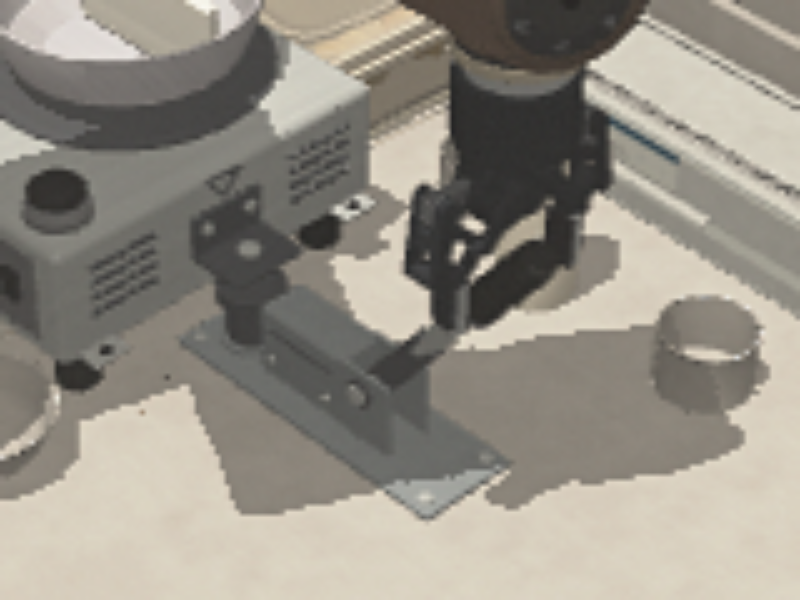

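The fingers straddle the rubber grip, centred. Close on it.

>>> step_arm(
  increments="0 0.0005 -0.002 0;0 0 0 0;0 0 0 0;0 0 0 0;0 0 0 0",
  claw=0,
  squeeze=45,
)

```text
time_s: 19.35
tool_pos: [588.9, -192.9, 167.5]
tool_rot: [0.693, 0.721, 0.0, 0.0]
contact_force: [1.6, -1.0, 4.5]
gripper_width: 25.6
```

>>> step_arm(
  increments="-0.0058 0 0.0045 0;-0.0056 0 0.0047 0;-0.0054 0 0.005 0;-0.0051 0 0.0052 0;-0.0049 0 0.0054 0",
)

```text
time_s: 19.77
tool_pos: [589.7, -220.3, 142.7]
tool_rot: [0.693, 0.721, -0.0, 0.0]
contact_force: [-3.6, -1.6, 8.0]
gripper_width: 24.9
```

Run:
```python
from h import *
for k in range(2):
  for c in("scene","top"):
    im=optics.snapshot(c); r=[]
    for t in["jack","jack_body","saddle","handle_grip","lift_pad"]:
        l=[d for d in pinpoint(t,c) if d["confidence"]>.4]
        r.append((t,np.round(l[0]["position"],1).tolist()) if l else t)
    print(c,r)
plan([0,0,0])
```

```text
scene [('jack', [580.0, -41.8, -0.3]), ('jack_body', [583.5, -40.5, 45.9]), 'saddle', ('handle_grip', [589.3, -218.5, 161.7]), ('lift_pad', [579.8, 36.6, 57.9])]
top [('jack', [584.5, -42.4, 3.8]), ('jack_body', [578.7, -41.3, 43.7]), 'saddle', 'handle_grip', ('lift_pad', [583.3, 40.0, 57.1])]
scene [('jack', [578.4, -45.6, 0.1]), ('jack_body', [583.2, -42.0, 43.9]), 'saddle', ('handle_grip', [588.8, -217.5, 161.5]), ('lift_pad', [577.1, 35.9, 59.2])]
top [('jack', [586.1, -39.0, 2.8]), ('jack_body', [579.3, -40.8, 42.5]), 'saddle', ('handle_grip', [586.3, -41.6, 0.8]), ('lift_pad', [581.2, 40.0, 57.6])]
t 20.97 p [ 589.6 -220.2  142.8] yang 2.2 turn 0 F [-5.1 -1.3  7.5] w 24.8 tilt [ 0.    -0.001 -1.   ]
[ 0.243  -0.5806  0.1426] 0.0
```

>>> step_arm(
  increments="-0.0047 -0.0003 0.0056 0;-0.0044 -0.0003 0.0058 0;-0.0042 0 0.006 0;-0.0039 0 0.0062 0;-0.0037 0 0.0063 0",
)

```text
time_s: 21.38
tool_pos: [589.6, -241.2, 113.3]
tool_rot: [0.693, 0.721, -0.0, 0.0]
contact_force: [-6.2, -0.1, 13.5]
gripper_width: 24.9
```

>>> step_arm(
  increments="-0.0034 0 0.0065 0;-0.0031 0 0.0066 0;-0.0028 0 0.0067 0;-0.0025 0 0.0069 0;-0.0023 0 0.007 0",
)

```text
time_s: 21.8
tool_pos: [590.3, -255.5, 79.6]
tool_rot: [0.693, 0.721, -0.0, 0.0]
contact_force: [-7.0, -2.6, 13.7]
gripper_width: 24.9
```

Run:
```python
from h import *
for k in range(2):
  for c in("scene","top"):
    im=optics.snapshot(c); r=[]
    for t in["jack","jack_body","saddle","handle_grip","lift_pad"]:
        l=[d for d in pinpoint(t,c) if d["confidence"]>.4]
        r.append((t,np.round(l[0]["position"],1).tolist()) if l else t)
    print(c,r)
plan([0,0,0])
```

```text
scene [('jack', [578.0, -43.7, -1.1]), ('jack_body', [582.2, -41.7, 45.8]), ('saddle', [580.9, 33.1, 75.1]), ('handle_grip', [588.1, -254.5, 100.5]), ('lift_pad', [577.9, 38.2, 69.0])]
top [('jack', [586.6, -42.8, 0.7]), ('jack_body', [579.3, -42.6, 43.0]), 'saddle', 'handle_grip', ('lift_pad', [580.3, 40.4, 69.7])]
scene [('jack', [578.3, -41.3, -2.0]), ('jack_body', [583.9, -38.3, 45.3]), ('saddle', [580.6, 33.0, 72.0]), ('handle_grip', [587.5, -251.2, 102.0]), ('lift_pad', [368.7, 65.4, 3.2])]
top [('jack', [582.1, -36.8, 1.4]), ('jack_body', [580.6, -43.6, 46.1]), 'saddle', 'handle_grip', ('lift_pad', [580.1, 39.0, 70.0])]
t 23.0 p [ 590.3 -255.4   79.7] yang 2.2 turn 0 F [-7.5 -2.4 12.2] w 24.8 tilt [ 0.    -0.001 -1.   ]
[ 0.2779 -0.58    0.0794] 0.0
```

Going well: the lift pad is at about 70 mm. On to the end of the stroke.

>>> step_arm(
  increments="-0.002 -0.0005 0.007 0;-0.0017 0 0.0071 0;-0.0014 0 0.0072 0;-0.001 0 0.006 0;-0.0004 0 0.004 0",
)

```text
time_s: 23.42
tool_pos: [590.7, -262.1, 48.1]
tool_rot: [0.693, 0.721, 0.0, 0.001]
contact_force: [-5.1, -3.2, 14.1]
gripper_width: 24.5
```

>>> step_arm(
  increments="0 0 0.001 0;0 0 0.001 0;0 0 0.001 0;0 0 0 0;0 0 0 0",
)

```text
time_s: 23.83
tool_pos: [590.7, -262.4, 45.7]
tool_rot: [0.693, 0.721, -0.0, 0.001]
contact_force: [-4.8, -4.4, 12.4]
gripper_width: 24.7
```

Run:
```python
from h import *
import cv2
for k in range(2):
  for c in("scene","top"):
    im=optics.snapshot(c); r=[]
    for t in["jack","jack_body","saddle","handle_grip","lift_pad","stop_top"]:
        l=[d for d in pinpoint(t,c) if d["confidence"]>.4]
        r.append((t,np.round(l[0]["position"],1).tolist()) if l else t)
    print(c,r)
plan([0,0,0])
im=optics.snapshot("scene")
a=cv2.resize(im[150:270,210:370],None,fx=5,fy=5)
cv2.imwrite("pics/s5.png",a[:,:,::-1])
```

```text
scene [('jack', [580.1, -42.4, 0.1]), ('jack_body', [583.1, -40.0, 42.0]), ('saddle', [467.5, 98.9, 168.3]), ('handle_grip', [588.8, -260.7, 69.4]), ('lift_pad', [579.7, 39.3, 75.7]), ('stop_top', [468.5, 99.8, 169.9])]
top [('jack', [586.3, -42.1, 3.8]), ('jack_body', [579.5, -43.1, 42.9]), 'saddle', 'handle_grip', ('lift_pad', [578.3, 42.0, 75.3]), ('stop_top', [469.0, 102.2, 174.2])]
scene [('jack', [579.0, -42.0, -0.9]), ('jack_body', [584.3, -38.5, 43.4]), ('saddle', [576.1, 34.0, 81.1]), ('handle_grip', [591.7, -259.3, 71.5]), ('lift_pad', [575.1, 36.3, 77.4]), ('stop_top', [467.1, 99.7, 172.5])]
top ['jack', ('jack_body', [581.4, -41.1, 43.2]), 'saddle', 'handle_grip', ('lift_pad', [580.5, 38.1, 76.8]), ('stop_top', [470.6, 101.7, 172.9])]
t 25.23 p [ 590.7 -262.4   45.7] yang 2.2 turn 0 F [-4.9 -3.9 13.2] w 24.5 tilt [ 0.002 -0.002 -1.   ]
[ 0.2851 -0.5803  0.0442] 0.0
```

View pics/s5.png

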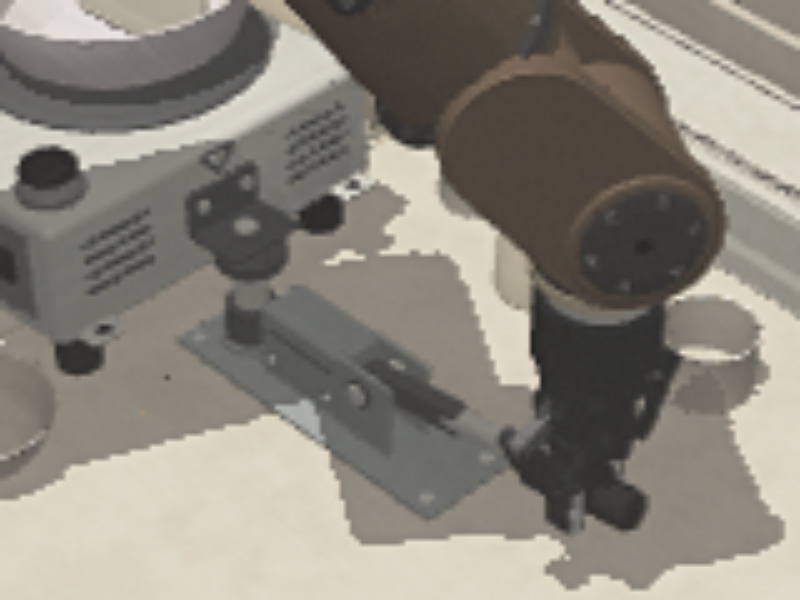

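The machine is up on the saddle and the pad reads about 76 mm. The handle may lack a few hundredths of a rad, so I'll press on to the stop gently.

>>> step_arm(
  increments="0 0 0.001 0;0 0 0.001 0;0 0 0.001 0;0 0 0 0;0 0 0 0",
)

```text
time_s: 25.7
tool_pos: [590.8, -262.6, 42.7]
tool_rot: [0.693, 0.721, -0.0, 0.001]
contact_force: [-5.5, -4.8, 13.4]
gripper_width: 24.7
```

>>> step_arm(
  increments="0 0 0.001 0;0 0 0.001 0;0 0 0.001 0;0 0 0 0;0 0 0 0",
)

```text
time_s: 26.12
tool_pos: [590.8, -262.7, 39.8]
tool_rot: [0.693, 0.721, 0.0, 0.002]
contact_force: [-5.3, -5.6, 12.8]
gripper_width: 24.9
```

>>> step_arm(
  increments="0 0 0.001 0;0 0 0.001 0;0 0 0.001 0;0 0 0 0;0 0 0 0",
)

```text
time_s: 26.53
tool_pos: [590.9, -262.8, 36.8]
tool_rot: [0.693, 0.72, 0.0, 0.002]
contact_force: [-5.7, -6.1, 13.2]
gripper_width: 24.5
```

Run:
```python
from h import *
for k in range(4):
    optics.snapshot("scene"); r=[]
    for t in["jack","jack_body","handle_grip","lift_pad"]:
        l=[d for d in pinpoint(t,"scene") if d["confidence"]>.4]
        r.append((t,np.round(l[0]["position"],1).tolist()) if l else t)
    print(r)
plan([0,0,0])
```

```text
[('jack', [578.2, -40.8, 1.2]), ('jack_body', [582.9, -41.8, 43.1]), ('handle_grip', [588.3, -262.4, 61.1]), ('lift_pad', [580.3, -40.6, 45.7])]
[('jack', [579.4, -44.1, 2.8]), ('jack_body', [584.2, -40.4, 42.2]), ('handle_grip', [591.1, -258.4, 61.9]), ('lift_pad', [578.1, 38.2, 79.6])]
[('jack', [578.2, -46.0, 0.3]), ('jack_body', [583.4, -39.3, 44.8]), ('handle_grip', [593.7, -260.6, 63.0]), ('lift_pad', [578.1, 38.0, 81.1])]
[('jack', [579.0, -42.3, 0.9]), ('jack_body', [585.5, -41.2, 43.0]), ('handle_grip', [587.9, -260.1, 61.6]), ('lift_pad', [579.2, 38.2, 76.2])]
t 27.53 p [ 590.9 -262.8   36.8] yang 2.2 turn 0 F [-4.9 -7.1 13.1] w 24.8 tilt [ 0.002 -0.002 -1.   ]
[ 0.2853 -0.5805  0.0348] 0.0
```

>>> step_arm(
  increments="0 0 0.001 0;0 0 0.001 0;0 0 0.001 0;0 0 0 0;0 0 0 0",
)

```text
time_s: 27.95
tool_pos: [590.9, -262.9, 34.6]
tool_rot: [0.693, 0.721, -0.0, 0.002]
contact_force: [-6.5, -4.8, 20.8]
gripper_width: 24.7
```

>>> step_arm(
  increments="0 0 0 0;0 0 0 0;0 0 0 0;0 0 0 0;0 0 0 0",
)

```text
time_s: 28.37
tool_pos: [590.9, -262.9, 34.5]
tool_rot: [0.693, 0.721, -0.0, 0.002]
contact_force: [-7.8, -5.7, 20.0]
gripper_width: 24.9
```

The force rose to 20 N at the stop and the pose is steady. Final check, then hand in.

Run:
```python
from h import *
from cell import hand_in
for c in("scene","top"):
    optics.snapshot(c)
    for t in["jack_body","handle_grip","lift_pad","stop_top","prep_bowl","ring_mould","squeeze_bottle"]:
        print(c,t,[np.round(d["position"]).tolist() for d in pinpoint(t,c)][:1])
plan([0,0,0])
print(hand_in())
```

```text
scene jack_body [[582.0, -40.0, 43.0]]
scene handle_grip [[592.0, -260.0, 59.0]]
scene lift_pad [[580.0, 38.0, 79.0]]
scene stop_top [[466.0, 102.0, 174.0]]
scene prep_bowl [[372.0, 62.0, 4.0]]
scene ring_mould [[780.0, -192.0, 0.0]]
scene squeeze_bottle [[764.0, -45.0, -1.0]]
top jack_body [[578.0, -42.0, 44.0]]
top handle_grip []
top lift_pad [[578.0, 40.0, 78.0]]
top stop_top [[470.0, 102.0, 177.0]]
top prep_bowl []
top ring_mould [[469.0, 102.0, 181.0]]
top squeeze_bottle [[764.0, -50.0, 1.0]]
t 29.17 p [ 590.9 -262.9   34.6] yang 2.2 turn 0 F [-7.4 -5.9 20.3] w 24.6 tilt [ 0.003 -0.003 -1.   ]
[ 0.2857 -0.5803  0.0323] 0.0
the job is handed in; nothing more can be done
None
```

The job is done and handed in at 29 s: the stop button is pressed, the jack's saddle is under the boss, and the handle is held fully down with this side of the machine raised. The hand-in gives no verdict, so these are my own last checks:

- **Stop button:** it bottomed out at 42 N, and its top measured about 155 mm before the lift, down from about 165 mm. The later reading of about 174–177 mm is because the machine has risen with it.
- **Jack position:** it stands flat, with the body at about 43 mm. I last estimated the saddle 3–4 mm outside the boss centre. The housing did not measurably move while I pumped.
- **Handle:** the grip is at about 59 mm, which puts the handle near 0.85 rad, at its stop. The fingers hold it with a steady force of about 20 N.
- **Lift:** the boss reads about 78–79 mm.
- **Other things:** the ring mould, squeeze bottle and bowl are where they stood, within about 4 mm.

**Not confirmed:** the networks missed some points. The top camera did not see the grip or bowl at the end and mistook the stop button for the ring mould, so those rest on the scene camera alone. The far feet and the force between jack and machine were never measured directly. A sideways force of 5–8 N stayed on the grip.

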